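# Sort out the mixed-up lids of four turned boxes

## Robot

A 6-joint arm with a two-finger parallel gripper is mounted at the origin on the work surface. World frame = base frame: x ahead of the robot, y to its left, z up, the work surface at z = 0. Lengths are in mm, angles in rad, forces in N, time in s.
With the tool pointing down it reaches from about 400 to 925 mm from the base axis. Payload 12.5 kg.
Tool frame: the origin (TCP) lies midway between the tips of the shut fingers; the grasp point (between the pads) lies 19 mm behind it (env.tcp_to_grasp is the distance from the TCP to the grasp point, in mm); z points along the fingers, y is the line along which they close (so a half turn about z gives the same grasp; the last joint's range is limited). The gripper opens to 95 mm and grips with 3 to 60 N. Pads are 20 mm wide; open, the fingers measure 119 mm over their backs; the gripper's body (75 mm by 180 mm) begins 59 mm behind the grasp point.
Start: joints at [1.121, 0.491, 1.559, -0, 1.092, -0.106], TCP at [210.651, 588.45, 214.661] pointing down, gripper open.
Joint ranges: [-3.1, 3.1], [-0.84, 2.19], [0.05, 2.79], [-1.13, 4.28], [0.06, 2.93], [-2.69, 2.69]. Speed limits (rad/s): [2.22, 2.22, 2.79, 3.14, 3.14, 3.14].

## Interface

Orientations are given as [roll, pitch, yaw] about the fixed x, y, z axes, in that order (R = Rz(yaw) Ry(pitch) Rx(roll)).
In Python, from cell import env gives the robot as it stands. The module is installed in compiled form; this text tells all that it offers.
- The arm moves only by the tool step_arm, never from a script. Its argument "plan" is a list that holds one entry, the list of rows, each a list of 5 numbers: the shift along the tool's x, y, z in mm, then the turn about the tool's z in degrees, then the opening, from -1 (shut) to 1 (fully open). A call has 1 to 8 rows; each row is the pose to reach, as a shift and turn from the pose commanded when the call began, along the tool's axes at that moment; what a row does not reach only later rows make up. A row lasts 1/12 s, in which the tool goes at most 41.7 mm and 7.16 degrees, less where a joint would pass 70% of its speed; a pose out of reach is approached as far as the arm can. A call with a gripper value outside its range is refused whole. The fingers move at their own pace and stop on an object; the grip force is fixed at half the most. Time passes only in rows, so rows that repeat a pose let the fingers close. It gives the time, the measured TCP pose, the force, the opening and the grip force at its end, in the units of the state.
- env.state(): the state, without advancing time (a new reading comes with each control period).
- env.read_camera(name): name is "side" or "top" or "wrist"; returns the picture (480x640x3 uint8, blue, green, red); there is no depth.
- env.get_calibration(name): a dict with "K" (3x3 intrinsics, pixels), "extrinsics" (4x4, takes a point from world to camera coordinates). Camera axes: x right, y up, looking along -z (the intrinsics and any distortion apply to the point x, -y, -z); pixel columns grow to the right and rows downward; lengths in mm; the calibration is good to about 2 mm. The wrist camera is an equidistant fisheye: a pixel r from the principal point sees the ray r / f radians off the axis. A picture is of the moment at which its call begins: read the wrist's pose just before it. get_calibration takes no time and is no camera call; for the wrist camera it gives the pose at the moment of the call.
- env.job_done(): hands the job in; it is judged then, once.
The state is a dict: "t": time; "joints": joint angles; "qvel": joint speeds; "tau": joint torques, N m; "eef_pos": TCP position; "tcp_rot": TCP orientation; "ft_force": force on the tool from outside, world axes, zero at the start; "moment": the same for the moment, N m; "opening": opening from 0.0 (shut) to 1.0 (fully open); "grip_force": force on a finger pad.
Only numpy, scipy, OpenCV 4.12 (cv2) and the standard library are available. Lean on these libraries where they do the work, as an engineer would, in place of code of your own. Each camera call takes 0.05 s, during which the arm holds its last target. There are 200 camera calls.

## Task

After waxing, the lids of these four turned boxes were put back on the wrong boxes. Put every lid on its own box, the smallest lid on the smallest box and so on up to the largest lid on the largest box, each lying fully down in the mouth (one may be right already). A lid can be parked on a free bit of the bench meanwhile; leave the boxes, the wax jar and the gouge where they are.

Things in the scene. Friction and masses are not known exactly. Their poses are not given: they have to be found in the camera images.
- lid_small_knob (a point): smallest of four round dark wooden lids: disc 48 mm across, 9 mm thick. Point: on the axis in the knob's gripping band (22 mm across, from 8 mm below to 7 mm above the point). From the point: knob top +12 mm, disc's top -24, disc's underside -33, foot of the spigot -43 (spigot 30 mm across, bevelled to 20 at its flat foot, on which a lid stands by itself). z up when right way up. 20 to 60 g
- lid_medium_knob (a point): second smallest of four round dark wooden lids: disc 58 mm across, 9 mm thick. Point: on the axis in the knob's gripping band (22 mm across, from 8 mm below to 7 mm above the point). From the point: knob top +12 mm, disc's top -24, disc's underside -33, foot of the spigot -43 (spigot 30 mm across, bevelled to 20 at its flat foot, on which a lid stands by itself). z up when right way up. 20 to 60 g
- lid_large_knob (a point): second largest of four round dark wooden lids: disc 68 mm across, 9 mm thick. Point: on the axis in the knob's gripping band (22 mm across, from 8 mm below to 7 mm above the point). From the point: knob top +12 mm, disc's top -24, disc's underside -33, foot of the spigot -43 (spigot 30 mm across, bevelled to 20 at its flat foot, on which a lid stands by itself). z up when right way up. 20 to 60 g
- lid_largest_knob (a point): largest of four round dark wooden lids: disc 78 mm across, 9 mm thick. Point: on the axis in the knob's gripping band (22 mm across, from 8 mm below to 7 mm above the point). From the point: knob top +12 mm, disc's top -24, disc's underside -33, foot of the spigot -43 (spigot 30 mm across, bevelled to 20 at its flat foot, on which a lid stands by itself). z up when right way up. 20 to 60 g
- box_small_mouth (a point): smallest of four round pale wooden boxes: belly 98 mm across, 66 mm high, rim 48 mm across like its own lid, lid_small. Point: centre of the mouth, level with the rim; z up. Mouth 36 mm across in all four, so any lid drops into any box; a lid that is fully down has its disc on the rim and its knob point 33 mm above this point. Stands loose on the bench, 0.2 to 0.5 kg
- box_medium_mouth (a point): second smallest of four round pale wooden boxes: belly 110 mm across, 66 mm high, rim 58 mm across like its own lid, lid_medium. Point: centre of the mouth, level with the rim; z up. Mouth 36 mm across in all four, so any lid drops into any box; a lid that is fully down has its disc on the rim and its knob point 33 mm above this point. Stands loose on the bench, 0.2 to 0.5 kg
- box_large_mouth (a point): second largest of four round pale wooden boxes: belly 122 mm across, 66 mm high, rim 68 mm across like its own lid, lid_large. Point: centre of the mouth, level with the rim; z up. Mouth 36 mm across in all four, so any lid drops into any box; a lid that is fully down has its disc on the rim and its knob point 33 mm above this point. Stands loose on the bench, 0.2 to 0.5 kg
- box_largest_mouth (a point): largest of four round pale wooden boxes: belly 134 mm across, 66 mm high, rim 78 mm across like its own lid, lid_largest. Point: centre of the mouth, level with the rim; z up. Mouth 36 mm across in all four, so any lid drops into any box; a lid that is fully down has its disc on the rim and its knob point 33 mm above this point. Stands loose on the bench, 0.2 to 0.5 kg
- wax_jar: jar of wax with a metal cap, 65 mm across, 86 mm high, standing on the bench; the point is the centre of its foot. Bystander
- gouge_mid (a point): turning gouge, 440 mm long and 30 mm thick, lying across the bench beyond the boxes (along world y within 0.1 rad); the point is the middle of its length, 15 mm above the bench, its x axis runs from handle to blade. Bystander
There are look-alikes about, which are no part of the job. What is shaped like the part that bears lid_small_knob but pink or red is not meant.

How it is judged:
By the outcome, as a careful person would: the job done as asked, in the order asked, and still so for the second after the job is handed in, with the robot touching nothing.
It also fails if it takes over 120 s, if anything falls off the work surface, if the arm or the gripper's body presses on something with over 40 N, if the wrist force passes 120 N, or if a joint passes its speed limit or range.

## Working session

There is one attempt and no reset: what is moved stays moved. The work goes in short steps, Python scripts to look and compute and a tool call to move; the robot and the scene stay as the last step left them, time stands still between calls to the robot, and variables do not carry over. Pictures are saved under pics/ and viewed, at most 14 in all, crops included, and the job is handed in when it is done.

Besides the shell and the picture viewer there is one more tool, called after "Emit:" by a JSON object that holds its "name" and its "arguments". step_arm: Moves the arm, as the interface text tells. Its arguments: {"type":"object","properties":{"plan":{"type":"array"}},"required":["plan"]}

```bash
mkdir -p pics; python3 - <<'E'
from cell import env
import cv2
for n in("top","side"):
    cv2.imwrite(f"pics/{n}0.png",env.read_camera(n))
    c=env.get_calibration(n);print(n,c)
print(env.get_calibration("wrist"))
s=env.state();print(s['t'],s['eef_pos'],s['tcp_rot'],s['opening'])
E
```

```text
top {'K': array([[469.32884188,   0.        , 318.58606267],
       [  0.        , 469.32884188, 231.18882514],
       [  0.        ,   0.        ,   1.        ]]), 'extrinsics': array([[ 1.69291930e-02, -9.99463163e-01, -2.80497383e-02,
        -3.93290909e+00],
       [ 9.88076795e-01,  1.24295225e-02,  1.53459289e-01,
        -5.66422960e+02],
       [-1.53028262e-01, -3.03132375e-02,  9.87756781e-01,
        -8.13509631e+02],
       [ 0.00000000e+00,  0.00000000e+00,  0.00000000e+00,
         1.00000000e+00]])}
side {'K': array([[603.28982279,   0.        , 304.72060291],
       [  0.        , 603.28982279, 238.69940299],
       [  0.        ,   0.        ,   1.        ]]), 'extrinsics': array([[ 8.06666551e-01, -5.90992982e-01, -4.04601424e-03,
        -4.69114193e+02],
       [ 4.09988560e-01,  5.54650367e-01,  7.24066538e-01,
        -2.97391517e+02],
       [-4.25674119e-01, -5.85739076e-01,  6.89718260e-01,
        -1.09124388e+03],
       [ 0.00000000e+00,  0.00000000e+00,  0.00000000e+00,
         1.00000000e+00]])}
{'K': array([[371.64829954,   0.        , 328.39789241],
       [  0.        , 371.64829954, 237.64758307],
       [  0.        ,   0.        ,   1.        ]]), 'extrinsics': array([[ 3.36894669e-01,  9.41538683e-01, -2.62493826e-03,
        -6.23827780e+02],
       [-9.15308399e-01,  3.26853068e-01, -2.35324469e-01,
         2.84453822e+01],
       [-2.20709121e-01,  8.16821869e-02,  9.71913321e-01,
        -3.91520564e+02],
       [ 0.00000000e+00,  0.00000000e+00,  0.00000000e+00,
         1.00000000e+00]])}
0.1 [210.53858772 588.23437048 214.12247739] [-3.14059418e+00 -1.33475915e-04  2.79777840e+00] 0.9986354395625076
```

View pics/top0.png

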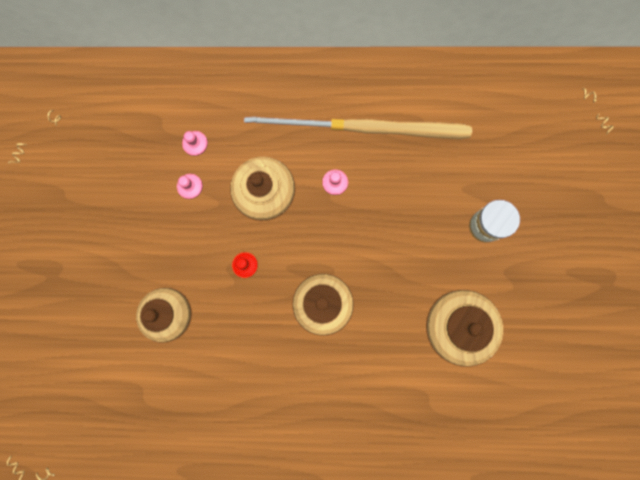

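View pics/side0.png

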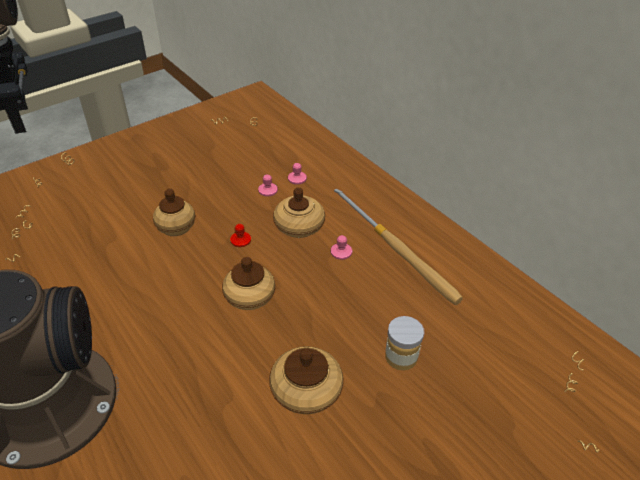

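Top view: four lidded boxes A (163,315), B (262,188), C (323,304) and D (467,328). The wax jar is at (498,220) and the gouge at y≈128. Pink look-alikes are at (194,143), (189,186) and (335,181), and a red one at (245,264). These are coloured lids standing on the bench, so they aren't part of the job. Next I measure sizes and confirm with a crop.

```bash
cat > h.py <<'E'
import numpy as np,cv2
from cell import env
def ray(name,uv,cal=None):
    c=cal or env.get_calibration(name);K=c["K"];E=c["extrinsics"];R=E[:3,:3]
    x=(uv[0]-K[0,2])/K[0,0];y=(uv[1]-K[1,2])/K[1,1]
    if name=="wrist":
        r=np.hypot(x,y)+1e-12;d=np.array([x/r*np.sin(r),-y/r*np.sin(r),-np.cos(r)])
    else: d=np.array([x,-y,-1.])
    d=R.T@d;return -R.T@E[:3,3],d/np.linalg.norm(d)
def onz(name,uv,z,cal=None):
    o,d=ray(name,uv,cal);return o+d*(z-o[2])/d[2]
def cross(rays):
    A=np.zeros((3,3));b=np.zeros(3)
    for o,d in rays:
        P=np.eye(3)-np.outer(d,d);A+=P;b+=P@o
    p=np.linalg.solve(A,b);return p,max(np.linalg.norm((np.eye(3)-np.outer(d,d))@(p-o)) for o,d in rays)
def blobs(m,amin=60):
    m=cv2.morphologyEx(m.astype(np.uint8)*255,cv2.MORPH_OPEN,np.ones((3,3),np.uint8))
    cs,_=cv2.findContours(m,cv2.RETR_EXTERNAL,cv2.CHAIN_APPROX_NONE)
    return [c for c in cs if cv2.contourArea(c)>amin]
def dark(im,v=110):
    h=cv2.cvtColor(im,cv2.COLOR_BGR2HSV);return (h[...,2]<v)&(h[...,1]>70)&((h[...,0]<18)|(h[...,0]>170))
def pale(im):
    h=cv2.cvtColor(im,cv2.COLOR_BGR2HSV);return (h[...,0]>12)&(h[...,0]<28)&(h[...,2]>150)&(h[...,1]>60)&(im[...,0]>70)
E
python3 - <<'E'
from h import *
for n in("top","side"):
    im=cv2.imread(f"pics/{n}0.png");hs=cv2.cvtColor(im,cv2.COLOR_BGR2HSV)
    P=[(145,300),(163,300),(157,325),(323,280),(323,318),(400,250),(467,355)] if n=="top" else [(174,225),(170,205),(300,225),(306,400),(306,375),(200,300)]
    print(n,[(p,hs[p[1],p[0]].tolist()) for p in P])
    for nm,f in(("dark",dark),("pale",pale)):
        for c in blobs(f(im)):
            (x,y,w,h)=cv2.boundingRect(c)
            e=cv2.fitEllipse(cv2.convexHull(c))
            print(n,nm,(x,y,w,h),cv2.contourArea(c),np.round(e[0],1),np.round(e[1],1))
def crop(n,b,s):
    im=cv2.imread(f"pics/{n}0.png");x,y,w,h=b
    return cv2.resize(im[y:y+h,x:x+w],None,fx=s,fy=s,interpolation=cv2.INTER_CUBIC)
a=[crop("top",(x-45,y-45,90,90),3.3)for x,y in((163,315),(262,188),(323,304),(467,328))]
cv2.imwrite("pics/crop1.png",np.vstack([np.hstack(a[:2]),np.hstack(a[2:])]))
E
```

```text
top [((145, 300), [18, 120, 219]), ((163, 300), [14, 139, 134]), ((157, 325), [12, 158, 113]), ((323, 280), [19, 115, 223]), ((323, 318), [13, 166, 114]), ((400, 250), [14, 165, 187]), ((467, 355), [20, 114, 230])]
top dark (450, 307, 42, 43) 1078.0 [470.2 328.7] [42.5 43.1]
top dark (143, 303, 30, 28) 313.0 [157.1 315.6] [29.2 31.2]
top dark (305, 286, 35, 28) 513.0 [323.6 299.8] [26.  36.9]
top dark (250, 173, 15, 17) 128.5 [257.4 182.3] [14.9 19.9]
top pale (429, 291, 75, 76) 4366.0 [466.  327.9] [73.6 77.3]
top pale (136, 288, 53, 54) 2160.5 [161.6 314.7] [51.7 54.8]
top pale (293, 274, 60, 61) 2803.5 [322.7 304.2] [60.1 60.9]
top pale (230, 155, 64, 64) 3102.0 [261.5 186.6] [63.1 64.5]
top pale (331, 118, 142, 20) 1703.0 [409.  127.3] [ 17.1 159.5]
top pale (598, 116, 16, 16) 84.5 [605.7 123. ] [11.4 18.8]
side [((174, 225), [18, 138, 146]), ((170, 205), [13, 188, 84]), ((300, 225), [18, 142, 180]), ((306, 400), [18, 133, 176]), ((306, 375), [13, 173, 81]), ((200, 300), [14, 176, 139])]
side dark (289, 408, 32, 6) 67.0 [304.7 409.7] [ 7.5 31.7]
side dark (0, 352, 117, 115) 2884.
[... 177 characters left out ...]
) 247.0 [ 16.8 328.6] [18.7 46.7]
side dark (47, 301, 5, 27) 65.5 [ 49.1 312.9] [ 4.3 32.3]
side dark (29, 275, 18, 36) 173.0 [ 32.4 293. ] [27.7 34.9]
side dark (232, 257, 32, 30) 671.5 [247.4 272.1] [29.4 32.3]
side dark (159, 189, 25, 25) 393.0 [170.8 201.5] [24.7 25.1]
side dark (289, 188, 20, 23) 280.5 [298.4 199.8] [19.8 23.7]
side dark (141, 53, 71, 48) 858.0 [176.9  77.1] [38.2 77.7]
side pale (275, 353, 67, 54) 1451.0 [306.8 377.2] [60.4 68.2]
side pale (224, 271, 49, 31) 735.0 [248. 284.] [35.6 49.3]
side pale (383, 231, 77, 69) 693.0 [423.5 266.4] [ 10.7 112.5]
side pale (156, 203, 35, 24) 352.0 [172.6 212.7] [27.  35.5]
side pale (275, 197, 48, 32) 808.5 [298.9 212.2] [33.4 48.3]
```

View pics/crop1.png

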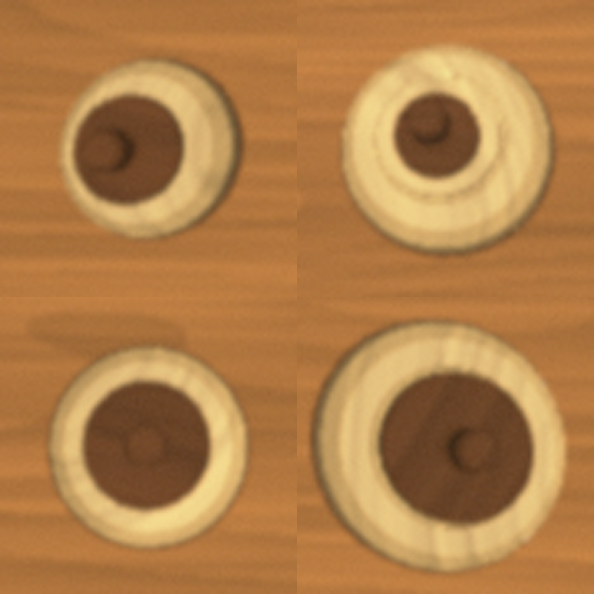

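Crop: the disc widths are A≈33 px, B≈26, C≈38 and D≈46. That makes B the small lid, A the medium, C the large and D the largest. The dark brown ones are the lids meant, not the pink or red ones. Belly widths are A 53, C 60, B 64 (farther away) and D 76, so the boxes are A small, C medium, B large and D largest. I check this in mm below.

```bash
python3 - <<'E'
from h import *
im=cv2.imread("pics/top0.png")
for c in blobs(pale(im),1500):
    e=cv2.fitEllipse(cv2.convexHull(c));u,v=e[0];p=onz("top",(u,v),33)
    q=onz("top",(u+np.mean(e[1])/2,v),33); print("belly",np.round(p,0),2*np.linalg.norm(q-p).round(1))
h=cv2.cvtColor(im,cv2.COLOR_BGR2HSV)
for c in blobs(((h[...,2]<150)&(h[...,0]<14)&(im[...,0]<75)),300):
    e=cv2.fitEllipse(cv2.convexHull(c));u,v=e[0];p=onz("top",(u,v),75)
    q=onz("top",(u+np.mean(e[1])/2,v),75); print("disc",np.round(e[0],1),np.round(p,0),2*np.linalg.norm(q-p).round(1))
for n,t,s in(("A",(149.8,315.5),(170,193)),("B",(258,180.5),(298.4,191.5)),("C",(322,304.5),(247.3,261)),("D",(474.5,328.5),(306.5,352))):
    print(n,[np.round(x,1) for x in cross([ray("top",t),ray("side",s)])])
for n,uv in(("red",(245,268)),("pink",(335,185)),("pink2",(189,188)),("jar",(487,230)),("park",(400,240)),("park2",(240,350)),("gouge",(330,123))): print(n,onz("top",uv,0).round())
E
```

```text
belly [ 398. -260.   33.] 132.6
belly [411. 287.  33.] 97.4
belly [435.  -5.  33.] 109.0
belly [652. 114.  33.] 120.4
belly [ 770. -164.   33.] 166.8
disc [470.  328.2] [ 399. -255.   75.] 72.8
disc [156.5 314.5] [412. 281.  75.] 52.8
disc [322.2 303.6] [436.  -5.  75.] 61.4
disc [259.1 183.6] [647. 112.  75.] 41.2
A [array([411.6, 281.3, 104.4]), np.float64(0.3)]
B [array([643.3, 107.9, 109.9]), np.float64(0.3)]
C [array([435.2,  -5.7, 107.3]), np.float64(1.0)]
D [array([ 400.3, -252.9,  108.3]), np.float64(0.2)]
red [500. 145.   0.]
pink [665. -25.   0.]
pink2 [656. 262.   0.]
jar [ 580. -315.    0.]
park [ 558. -150.    0.]
park2 [348. 148.   0.]
gouge [791. -13.   0.]
```

Sizes are confirmed: the belly widths are A 97, C 109, B 120 and D 133 mm. D is already right. The rest is a three-lid cycle:
1. Park the small lid (on B).
2. Move the large lid C→B.
3. Move the medium lid A→C.
4. Put the small lid on A.

First I go above B.

```bash
cat >> h.py <<'E'
from scipy.spatial.transform import Rotation as Ro
def delta(p):
    s=env.state();R=Ro.from_euler("xyz",s["tcp_rot"]).as_matrix()
    return np.round(R.T@(np.array(p)-s["eef_pos"]),1),np.round(s["eef_pos"],1),round(s["t"],2)
def wl(path):
    cal=env.get_calibration("wrist");im=env.read_camera("wrist");cv2.imwrite(path,im);np.savez(path[:-4],K=cal["K"],E=cal["extrinsics"]);return im,cal
def ld(path):
    z=np.load(path[:-4]+".npz");return cv2.imread(path),{"K":z["K"],"extrinsics":z["E"]}
E
python3 -c "
from h import *
print(delta((646,110,200)))"
```

```text
(array([-571.2, -303.4,   14.3]), array([210.5, 588.2, 214.1]), 0.1)
```

Emit:
{"name": "step_arm", "arguments": {"plan": [[[-280, -150, 5, 0, 1], [-280, -150, 5, 0, 1], [-280, -150, 5, 0, 1], [-280, -150, 5, 0, 1], [-280, -150, 5, 0, 1], [-280, -150, 5, 0, 1], [-280, -150, 5, 0, 1], [-280, -150, 5, 0, 1]]]}}

```text
t: 0.77
eef_pos: [425.6, 350.1, 209.4]
tcp_rot: [-3.141, 0.0, 2.796]
ft_force: [0.2, 0.4, -0.2]
opening: 1.0
grip_force: 0.0
```

```bash
python3 -c "
from h import *
print(delta((646,110,200)))"
```

```text
(array([-288.7, -151.3,    9.5]), array([425.6, 350.1, 209.4]), 0.77)
```

Emit:
{"name": "step_arm", "arguments": {"plan": [[[-289, -151, 10, 0, 1], [-289, -151, 10, 0, 1], [-289, -151, 10, 0, 1], [-289, -151, 10, 0, 1], [-289, -151, 10, 0, 1], [-289, -151, 10, 0, 1], [-289, -151, 10, 0, 1], [-289, -151, 10, 0, 1]]]}}

```text
t: 1.43
eef_pos: [646.3, 110.8, 199.2]
tcp_rot: [-3.141, -0.0, 2.797]
ft_force: [0.5, 0.1, -0.1]
opening: 1.004
grip_force: 0.0
```

Emit:
{"name": "step_arm", "arguments": {"plan": [[[0, 0, 0, 0, 1], [0, 0, 0, 0, 1], [0, 0, 0, 0, 1]]]}}

```text
t: 1.68
eef_pos: [644.4, 113.4, 199.1]
tcp_rot: [-3.141, -0.001, 2.797]
ft_force: [0.2, 0.7, 0.7]
opening: 1.003
grip_force: 0.0
```

```bash
python3 -c "
from h import *
wl('pics/wB.png')
print(delta((646,110,200)))"
```

```text
(array([-3. , -3.1, -0.5]), array([644.2, 114. , 199.5]), 1.73)
```

View pics/wB.png

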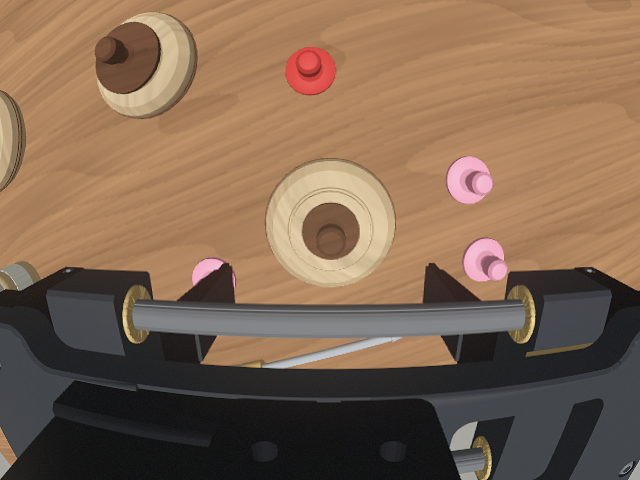

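The wrist view shows box B centred at (330,223). The small lid's disc is at about (331,230), with its knob at about (331,240) between the fingers' column positions. I measure the disc by ellipse and get its height by crossing rays with the top view.

```bash
cat >> h.py <<'E'
def disc(im,cal,near,z=75):
    h=cv2.cvtColor(im,cv2.COLOR_BGR2HSV)
    m=(h[...,2]<135)&(h[...,1]>80)&(h[...,0]<16)
    cs=[c for c in blobs(m,150) if cv2.pointPolygonTest(cv2.convexHull(c),near,False)>=0]
    c=max(cs,key=cv2.contourArea);e=cv2.fitEllipse(cv2.convexHull(c));p=onz("wrist",e[0],z,cal)
    q=onz("wrist",(e[0][0]+max(e[1])/2,e[0][1]),z,cal)
    return e,p,2*np.linalg.norm(p-q)
def outer(im,cal,near,z):
    c=max([c for c in blobs(pale(im),500)],key=lambda c:cv2.pointPolygonTest(cv2.convexHull(c),near,True))
    e=cv2.fitEllipse(cv2.convexHull(c));return e,onz("wrist",e[0],z,cal)
E
python3 - <<'E'
from h import *
im,cal=ld("pics/wB.png")
e,p,d=disc(im,cal,(331,235));print(e,p.round(1),d)
print("tri",cross([ray("wrist",e[0],cal),ray("top",(259.1,183.6))]))
e2,p2=outer(im,cal,(331,235),33);print(e2,p2.round(1))
print("A",disc(im,cal,(130,60)))
print(delta((p[0],p[1],80)))
E
```

```text
((330.274658203125, 230.5654296875), (56.28306198120117, 56.715145111083984), 111.16266632080078) [645.6 114.   75. ] 46.30580777486559
tri (array([648.08965051, 113.18264325,  66.41826714]), np.float64(0.71437012904204))
((342.6878662109375, 139.4766845703125), (330.35406494140625, 1191.340576171875), 90.76130676269531) [579.  149.7  33. ]
A (((126.84940338134766, 57.276206970214844), (62.66044616699219, 74.5694580078125), 33.82179641723633), array([437.86862087,  -1.07911511,  75.        ]), np.float64(76.86755400564265))
(array([ -1.4,   0.4, 119.5]), array([644.2, 114. , 199.5]), 1.73)
```

Emit:
{"name": "step_arm", "arguments": {"plan": [[[-1, 0, 40, 0, 0.2], [-1, 0, 80, 0, 0.2], [-1, 0, 110, 0, 0.2], [-1, 0, 118, 0, 0.2], [-1, 0, 118, 0, 0.2], [-1, 0, 118, 0, -0.8], [-1, 0, 118, 0, -0.8], [-1, 0, 118, 0, -0.8]]]}}

```text
t: 2.4
eef_pos: [646.7, 113.3, 83.8]
tcp_rot: [3.14, 0.003, 2.798]
ft_force: [0.1, 0.7, 0.0]
opening: 0.495
grip_force: 0.0
```

Emit:
{"name": "step_arm", "arguments": {"plan": [[[0, 0, 0, 0, -0.8], [0, 0, 0, 0, -0.8], [0, 0, 0, 0, -0.8], [0, 0, 0, 0, -0.8]]]}}

```text
t: 2.73
eef_pos: [646.0, 113.0, 82.0]
tcp_rot: [3.141, 0.001, 2.798]
ft_force: [-0.6, -0.5, 3.9]
opening: 0.225
grip_force: 30.0
```

Emit:
{"name": "step_arm", "arguments": {"plan": [[[0, 0, -40, 0, -0.8], [0, 0, -80, 0, -0.8], [10, -50, -100, 0, -0.8], [20, -100, -100, 0, -0.8], [21, -150, -100, 0, -0.8], [21, -190, -100, 0, -0.8], [21, -212, -100, 0, -0.8], [21, -212, -100, 0, -0.8]]]}}

```text
t: 3.4
eef_pos: [552.7, -83.9, 182.0]
tcp_rot: [-3.141, 0.0, 2.795]
ft_force: [1.5, -0.6, -0.3]
opening: 0.227
grip_force: 30.0
```

Emit:
{"name": "step_arm", "arguments": {"plan": [[[0, 0, 0, 0, -0.8], [0, 0, 0, 0, -0.8]]]}}

```text
t: 3.57
eef_pos: [554.8, -79.7, 181.8]
tcp_rot: [3.141, 0.0, 2.796]
ft_force: [0.2, 0.7, 0.1]
opening: 0.226
grip_force: 30.0
```

```bash
python3 -c "
from h import *
wl('pics/w2.png')
print(delta((555,-80,27)))"
```

```text
(array([ -0.3,  -1. , 154.7]), array([555. , -79. , 181.7]), 3.62)
```

View pics/w2.png

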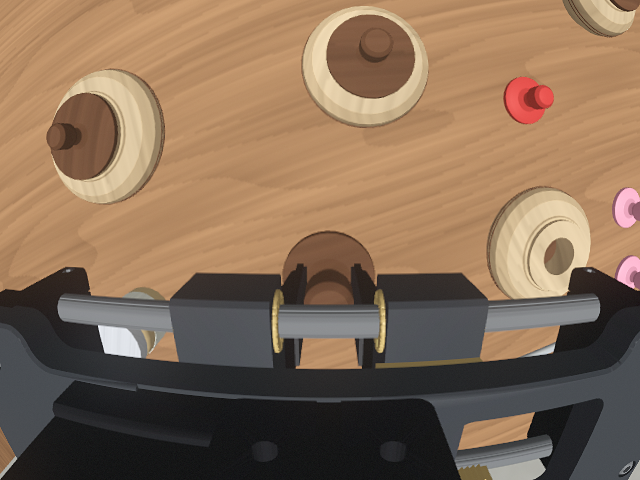

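The small lid is held in the fingers at (329,265). Box B's open mouth shows at (558,257), and the large lid on C is at (370,56). I lower to the bench.

Emit:
{"name": "step_arm", "arguments": {"plan": [[[0, 0, 40, 0, -0.8], [0, 0, 80, 0, -0.8], [0, 0, 120, 0, -0.8], [0, 0, 145, 0, -0.8], [0, 0, 152, 0, -0.8], [0, 0, 155, 0, -0.8], [0, 0, 155, 0, -0.8], [0, 0, 155, 0, -0.8]]]}}

```text
t: 4.28
eef_pos: [555.5, -78.7, 27.3]
tcp_rot: [3.141, 0.001, 2.799]
ft_force: [-0.4, 0.3, -0.2]
opening: 0.227
grip_force: 30.0
```

```bash
python3 - <<'E'
from h import *
im,cal=ld("pics/w2.png")
print("C",disc(im,cal,(370,60)))
h=cv2.cvtColor(im,cv2.COLOR_BGR2HSV);print([h[y,x].tolist() for x,y in((558,257),(550,250),(535,245),(560,222),(575,235))])
E
```

```text
C (((370.1060485839844, 56.033546447753906), (82.79780578613281, 88.4459457397461), 107.1163330078125), array([436.6976487 ,  -4.80376263,  75.        ]), np.float64(67.78850987087809))
[[16, 90, 124], [12, 117, 129], [19, 65, 222], [19, 64, 235], [19, 64, 235]]
```

Emit:
{"name": "step_arm", "arguments": {"plan": [[[0, 0, 2, 0, -0.8], [0, 0, 2, 0, -0.8], [0, 0, 2, 0, -0.8]]]}}

```text
t: 4.53
eef_pos: [555.6, -79.2, 25.7]
tcp_rot: [3.141, 0.002, 2.798]
ft_force: [1.7, 3.3, 5.6]
opening: 0.226
grip_force: 30.0
```

Emit:
{"name": "step_arm", "arguments": {"plan": [[[0, 0, 0, 0, 0], [0, 0, 0, 0, 0.2], [0, 0, 0, 0, 0.2], [0, 0, -40, 0, 0.2], [0, 0, -80, 0, 0.2], [0, 0, -120, 0, 0.2], [0, 0, -160, 0, 0.2], [0, 0, -160, 0, 0.2]]]}}

```text
t: 5.2
eef_pos: [557.0, -80.2, 191.8]
tcp_rot: [3.141, 0.011, 2.798]
ft_force: [-0.6, 0.4, 0.2]
opening: 0.6
grip_force: 0.0
```

Emit:
{"name": "step_arm", "arguments": {"plan": [[[36, 8, 0, 0, 0.2], [72, 16, 0, 0, 0.2], [105, 24, 0, 0, 0.2], [136, 30, 0, 0, 0.2], [136, 30, 0, 0, 0.2], [136, 30, 0, 0, 0.2], [136, 30, 0, 0, 0.2]]]}}

```text
t: 5.78
eef_pos: [437.4, -5.7, 184.8]
tcp_rot: [3.141, 0.001, 2.798]
ft_force: [-0.0, 0.5, -0.9]
opening: 0.595
grip_force: 0.0
```

```bash
python3 - <<'E'
from h import *
im,cal=wl('pics/w3.png')
e,p,d=disc(im,cal,(331,235));print(e,p,d)
print("tri",cross([ray("wrist",e[0],cal),ray("top",(322.2,303.6))]))
print(delta((p[0],p[1],80)))
E
```

```text
((331.9923095703125, 232.17359924316406), (72.30282592773438, 87.69328308105469), 77.89412689208984) [437.46088676  -3.33514483  75.        ] 68.43424779916583
tri (array([436.20515549,  -4.00454696,  78.9698147 ]), np.float64(1.020640560661127))
(array([  1. ,   2.3, 104.7]), array([437.6,  -5.9, 184.7]), 5.83)
```

View pics/w3.png

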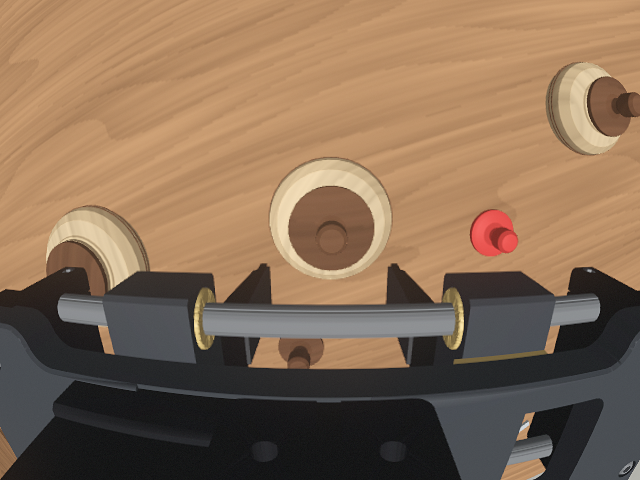

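The large lid on C is at (331,228), centred under the fingers, and the small lid stands parked at (300,350). I grasp.

Emit:
{"name": "step_arm", "arguments": {"plan": [[[1, 1, 40, 0, 0.2], [1, 1, 80, 0, 0.2], [1, 1, 100, 0, 0.2], [1, 1, 104, 0, 0.2], [1, 1, 104, 0, 0.2], [1, 1, 104, 0, -0.8], [1, 1, 104, 0, -0.8], [1, 1, 104, 0, -0.8]]]}}

```text
t: 6.5
eef_pos: [436.8, -4.4, 81.8]
tcp_rot: [3.141, 0.002, 2.798]
ft_force: [-0.7, -0.7, 0.1]
opening: 0.447
grip_force: 0.0
```

Emit:
{"name": "step_arm", "arguments": {"plan": [[[0, 0, 0, 0, -0.8], [0, 0, 0, 0, -0.8], [0, 0, 0, 0, -0.8], [0, 0, 0, 0, -0.8]]]}}

```text
t: 6.83
eef_pos: [436.3, -4.2, 81.1]
tcp_rot: [3.141, 0.001, 2.798]
ft_force: [-1.2, 0.7, 6.0]
opening: 0.224
grip_force: 30.0
```

Emit:
{"name": "step_arm", "arguments": {"plan": [[[0, 0, -40, 0, -0.8], [0, 0, -80, 0, -0.8], [0, 0, -100, 0, -0.8], [0, 0, -100, 0, -0.8], [0, 0, -100, 0, -0.8]]]}}

```text
t: 7.25
eef_pos: [436.2, -4.2, 181.2]
tcp_rot: [3.141, 0.002, 2.798]
ft_force: [-0.3, 0.1, -0.5]
opening: 0.227
grip_force: 30.0
```

Emit:
{"name": "step_arm", "arguments": {"plan": [[[-38, 14, 0, 0, -0.8], [-76, 28, 0, 0, -0.8], [-114, 42, 0, 0, -0.8], [-152, 56, 0, 0, -0.8], [-180, 65, 0, 0, -0.8], [-200, 72, 0, 0, -0.8], [-200, 72, 0, 0, -0.8], [-200, 72, 0, 0, -0.8]]]}}

```text
t: 7.92
eef_pos: [648.2, -3.8, 177.7]
tcp_rot: [-3.141, -0.004, 2.798]
ft_force: [-1.0, 0.7, -0.0]
opening: 0.223
grip_force: 30.0
```

```bash
python3 - <<'E'
from h import *
im,cal=wl('pics/w4.png')
t=env.read_camera("top");s=env.read_camera("side");cv2.imwrite("pics/t4.png",t);cv2.imwrite("pics/s4.png",s)
E=cal["extrinsics"];K=cal["K"]
def proj(P):
    c=E[:3,:3]@np.array(P)+E[:3,3];x,y,z=c[0],-c[1],-c[2];th=np.arctan2(np.hypot(x,y),z);r=np.hypot(x,y)
    return K[0,2]+K[0,0]*th*x/r,K[1,2]+K[0,0]*th*y/r
u,v=map(int,proj((648,113,66)));print(u,v)
a=cv2.resize(im[max(0,v-60):v+60,u-60:u+60],(480,480),interpolation=cv2.INTER_CUBIC)
cv2.imwrite("pics/c4.png",a);print(delta((648,113,80)))
E
```

```text
466 185
(array([ 38.7, 110.1,  99.8]), array([647.5,  -3.8, 179.7]), 8.07)
```

View pics/c4.png

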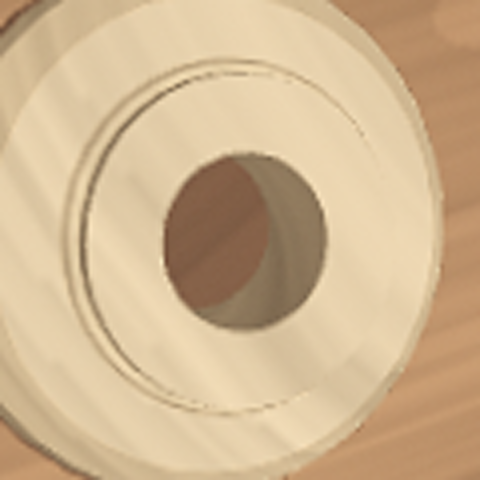

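Crop: B's mouth is a clean dark ellipse at crop (245,241), which is pixel (467,185) in the full picture. The rim ring is concentric with it. I segment it in both views.

```bash
cat >> h.py <<'E'
def hole(im,near,r=25,thr=0.8):
    u,v=map(int,near);g=cv2.cvtColor(im,cv2.COLOR_BGR2HSV)[...,2].astype(float)
    w=g[v-r:v+r,u-r:u+r];m=w<thr*np.percentile(w,80)
    n,l,st,ce=cv2.connectedComponentsWithStats(m.astype(np.uint8));k=l[r,r]
    c=max(cv2.findContours((l==k).astype(np.uint8),cv2.RETR_EXTERNAL,cv2.CHAIN_APPROX_NONE)[0],key=len)
    e=cv2.fitEllipse(cv2.convexHull(c));return (e[0][0]+u-r,e[0][1]+v-r),e[1]
E
python3 - <<'E'
from h import *
im,cal=ld("pics/w4.png");p,ax=hole(im,(467,185),25);print(p,ax)
P=onz("wrist",p,66,cal);print(P)
t=cv2.imread("pics/t4.png");C=env.get_calibration("top");E,K=C["extrinsics"],C["K"]
c=E[:3,:3]@P+E[:3,3];uv=(K[0,2]-K[0,0]*c[0]/c[2],K[1,2]+K[1,1]*c[1]/c[2]);print("pred",uv)
q,ax=hole(t,np.round(uv),14,.75);print(q,ax,onz("top",q,66))
print(cross([ray("wrist",p,cal),ray("top",q)]))
print(delta((P[0],P[1],80)))
E
```

```text
(466.70708084106445, 185.0447120666504) (40.855682373046875, 44.625640869140625)
[647.84977233 113.00738686  66.        ]
pred (np.float64(259.1460869015918), np.float64(184.1748339303029))Traceback (most recent call last):
  File "<stdin>", line 6, in <module>
  File "h.py", line 48, in hole
    e=cv2.fitEllipse(cv2.convexHull(c));return (e[0][0]+u-r,e[0][1]+v-r),e[1]
cv2.error: OpenCV(4.12.0) /io/opencv/modules/imgproc/src/shapedescr.cpp:361: error: (-201:Incorrect size of input array) There should be at least 5 points to fit the ellipse in function 'fitEllipseNoDirect'
```

```bash
python3 - <<'E'
from h import *
im,cal=ld("pics/w4.png");p,ax=hole(im,(467,185),25)
i2,c2=ld("pics/w2.png");q,ax=hole(i2,(557,257),22);print(q,ax,onz("wrist",q,66,c2))
print(cross([ray("wrist",p,cal),ray("wrist",q,c2)]))
print(delta((647.9,113,80)))
E
```

```text
(558.4764881134033, 255.92371940612793) (28.375205993652344, 38.32108688354492) [647.90308678 113.10460458  66.        ]
(array([647.78699389, 112.94467566,  66.23818045]), np.float64(0.021148484189211014))
(array([ 38.8, 110.1,  99.8]), array([647.5,  -3.8, 179.7]), 8.07)
```

Emit:
{"name": "step_arm", "arguments": {"plan": [[[13, 37, 0, 0, -0.8], [26, 74, 0, 0, -0.8], [39, 110, 0, 0, -0.8], [39, 110, 0, 0, -0.8], [39, 110, 0, 0, -0.8], [39, 110, 0, 0, -0.8]]]}}

```text
t: 8.57
eef_pos: [648.4, 112.6, 180.8]
tcp_rot: [-3.141, 0.0, 2.798]
ft_force: [-0.8, -1.1, -0.3]
opening: 0.226
grip_force: 30.0
```

Emit:
{"name": "step_arm", "arguments": {"plan": [[[0, 0, 40, 0, -0.8], [0, 0, 75, 0, -0.8], [0, 0, 85, 0, -0.8], [0, 0, 92, 0, -0.8], [0, 0, 97, 0, -0.8], [0, 0, 100, 0, -0.8], [0, 0, 100, 0, -0.8], [0, 0, 100, 0, -0.8]]]}}

```text
t: 9.23
eef_pos: [649.6, 112.8, 81.9]
tcp_rot: [3.141, 0.002, 2.798]
ft_force: [0.2, -0.5, -0.3]
opening: 0.225
grip_force: 30.0
```

Emit:
{"name": "step_arm", "arguments": {"plan": [[[0, 0, 2, 0, -0.8], [0, 0, 2, 0, -0.8], [0, 0, 2, 0, -0.8]]]}}

```text
t: 9.48
eef_pos: [649.8, 112.9, 81.1]
tcp_rot: [3.14, 0.003, 2.798]
ft_force: [-3.4, -0.8, 12.1]
opening: 0.228
grip_force: 30.0
```

Emit:
{"name": "step_arm", "arguments": {"plan": [[[0, 0, 0, 0, 0.2], [0, 0, 0, 0, 0.2], [0, 0, 0, 0, 0.2], [0, 0, -40, 0, 0.2], [0, 0, -80, 0, 0.2], [0, 0, -102, 0, 0.2], [0, 0, -102, 0, 0.2], [0, 0, -102, 0, 0.2]]]}}

```text
t: 10.15
eef_pos: [649.3, 113.0, 181.8]
tcp_rot: [3.141, 0.002, 2.798]
ft_force: [-0.2, 0.0, -0.8]
opening: 0.599
grip_force: 0.0
```

```bash
python3 - <<'E'
from h import *
im,cal=wl('pics/w5.png')
for n in [(331,235)]: print(disc(im,cal,n))
print(delta((411.5,281,180)))
E
```

```text
(((328.3335266113281, 230.92822265625), (82.92107391357422, 86.18511962890625), 94.60794067382812), array([647.07691729, 113.23855654,  75.        ]), np.float64(66.41468718033474))
(array([280. ,  78.3,   0.4]), array([648.7, 112.9, 180.4]), 10.2)
```

View pics/w5.png

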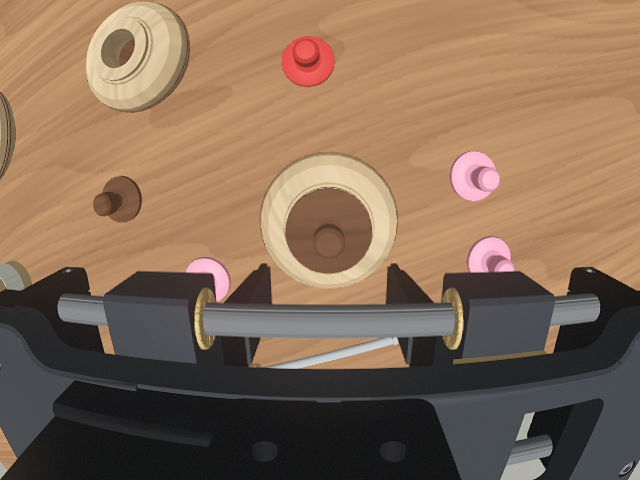

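The large lid lies seated and concentric on B at (329,229). The parked small lid is at (120,200), and C's mouth is open at (118,48). Next is A.

Emit:
{"name": "step_arm", "arguments": {"plan": [[[40, 11, 0, 0, 0.2], [80, 22, 0, 0, 0.2], [120, 34, 0, 0, 0.2], [160, 45, 0, 0, 0.2], [200, 56, 0, 0, 0.2], [240, 67, 0, 0, 0.2], [265, 74, 0, 0, 0.2], [280, 78, 0, 0, 0.2]]]}}

```text
t: 10.87
eef_pos: [408.5, 281.7, 179.4]
tcp_rot: [-3.14, -0.002, 2.8]
ft_force: [-0.3, 0.8, 0.1]
opening: 0.602
grip_force: 0.0
```

Emit:
{"name": "step_arm", "arguments": {"plan": [[[0, 0, 0, 0, 0.2], [0, 0, 0, 0, 0.2], [0, 0, 0, 0, 0.2]]]}}

```text
t: 11.12
eef_pos: [412.1, 280.3, 179.9]
tcp_rot: [-3.141, -0.001, 2.798]
ft_force: [0.5, 0.8, 0.6]
opening: 0.601
grip_force: 0.0
```

```bash
python3 - <<'E'
from h import *
im,cal=wl('pics/w6.png')
e,p,d=disc(im,cal,(331,235));print(e,p,d,cross([ray("wrist",e[0],cal),ray("top",(156.5,314.5))]))
print(delta((p[0],p[1],80)))
E
```

```text
((333.1363830566406, 229.7130889892578), (72.54998779296875, 73.78022766113281), 93.49256134033203) [409.46749112 284.42599395  75.        ] 56.424536352755204 (array([411.70069411, 284.10922064,  66.46128402]), np.float64(0.49047409018983945))
(array([  4.1,   3.1, 100. ]), array([412.4, 280.2, 180. ]), 11.17)
```

View pics/w6.png

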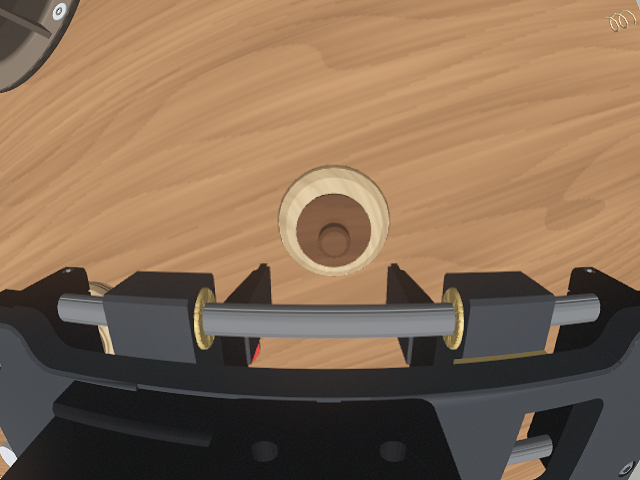

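Medium lid on A: disc at (333,230), ellipse clean, centre (409.5,284.4). I grasp.

Emit:
{"name": "step_arm", "arguments": {"plan": [[[4, 3, 40, 0, 0.2], [4, 3, 80, 0, 0.2], [4, 3, 96, 0, 0.2], [4, 3, 100, 0, 0.2], [4, 3, 100, 0, 0.2], [4, 3, 100, 0, -0.8], [4, 3, 100, 0, -0.8], [4, 3, 100, 0, -0.8]]]}}

```text
t: 11.83
eef_pos: [409.6, 285.0, 81.9]
tcp_rot: [3.14, 0.002, 2.798]
ft_force: [-0.0, 0.4, -0.7]
opening: 0.442
grip_force: 0.0
```

Emit:
{"name": "step_arm", "arguments": {"plan": [[[0, 0, 0, 0, -0.8], [0, 0, 0, 0, -0.8], [0, 0, 0, 0, -0.8], [0, 0, 0, 0, -0.8]]]}}

```text
t: 12.17
eef_pos: [409.1, 285.0, 81.0]
tcp_rot: [3.141, 0.001, 2.798]
ft_force: [-0.1, 0.5, 6.0]
opening: 0.227
grip_force: 30.0
```

Emit:
{"name": "step_arm", "arguments": {"plan": [[[0, 0, -40, 0, -0.8], [0, 0, -80, 0, -0.8], [0, 0, -100, 0, -0.8], [0, 0, -100, 0, -0.8], [0, 0, -100, 0, -0.8]]]}}

```text
t: 12.58
eef_pos: [409.1, 285.0, 181.4]
tcp_rot: [3.14, 0.002, 2.798]
ft_force: [-0.7, 0.5, -0.6]
opening: 0.221
grip_force: 30.0
```

```bash
python3 - <<'E'
from h import *
im,cal=ld('pics/w5.png');p,ax=hole(im,(117,48),20);print(p,ax,onz("wrist",p,66,cal))
print(delta((436.5,-4.5,180)))
E
```

```text
(117.48210144042969, 47.83662033081055) (30.59078025817871, 41.6136360168457) [434.23219106  -3.77450474  66.        ]
(array([-123.3, -263.3,    1.2]), array([409.1, 285. , 181.4]), 12.58)
```

Emit:
{"name": "step_arm", "arguments": {"plan": [[[-29, -27, 0, 0, -0.8], [-58, -54, 0, 0, -0.8], [-87, -81, 0, 0, -0.8], [-115, -108, 0, 0, -0.8], [-140, -132, 0, 0, -0.8], [-163, -153, 0, 0, -0.8], [-163, -153, 0, 0, -0.8], [-163, -153, 0, 0, -0.8]]]}}

```text
t: 13.25
eef_pos: [510.6, 84.6, 179.0]
tcp_rot: [-3.141, -0.003, 2.795]
ft_force: [-0.4, 0.8, -0.5]
opening: 0.221
grip_force: 30.0
```

```bash
cat >> h.py <<'E'
def wproj(P,cal):
    E,K=cal["extrinsics"],cal["K"];c=E[:3,:3]@np.array(P)+E[:3,3];x,y,z=c[0],-c[1],-c[2];r=np.hypot(x,y);th=np.arctan2(r,z)
    return K[0,2]+K[0,0]*th*x/r,K[1,2]+K[0,0]*th*y/r
E
python3 - <<'E'
from h import *
im,cal=wl('pics/w7.png');g=wproj((435,-4,66),cal);p,ax=hole(im,g,25);P=onz("wrist",p,66,cal);print(g,p,ax,P)
i5,c5=ld('pics/w5.png');q,_=hole(i5,(117,48),20);print(cross([ray("wrist",p,cal),ray("wrist",q,c5)]))
A=wproj((410,284,66),cal);print("A",A)
print(delta((P[0],P[1],80)))
E
```

```text
(np.float64(193.24064437345078), np.float64(182.86242689499332)) (193.39495658874512, 182.10352325439453) (41.066871643066406, 44.45256042480469) [434.48502651  -3.63734836  66.        ]
(array([434.52161414,  -3.47078964,  66.54004284]), np.float64(0.04007947929161896))
A (np.float64(513.5574116857953), np.float64(43.28855862985483))
(array([  40.8, -109.5,   99.4]), array([510.2,  85.6, 179.2]), 13.3)
```

View pics/w7.png

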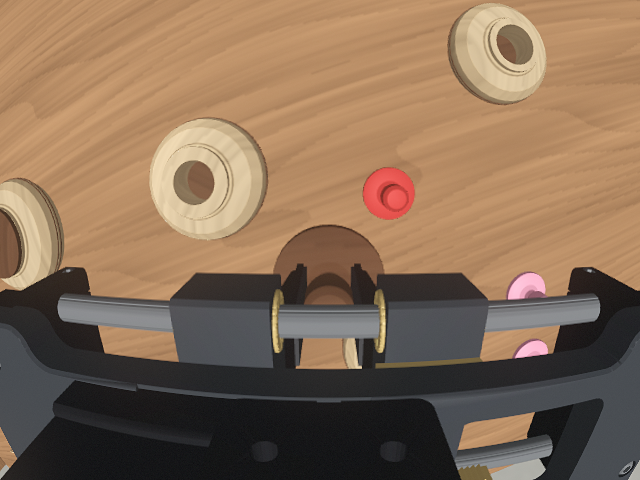

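C's mouth is at (193,182), and two-view crossing gives (434.5,-3.5,66.5). A's mouth is open at (514,43), and the medium lid is held. I place it.

Emit:
{"name": "step_arm", "arguments": {"plan": [[[13, -37, 0, 0, -0.8], [26, -74, 0, 0, -0.8], [41, -109, 0, 0, -0.8], [41, -109, 0, 0, -0.8], [41, -109, 0, 0, -0.8], [41, -109, 0, 0, -0.8]]]}}

```text
t: 13.8
eef_pos: [435.6, -2.1, 180.6]
tcp_rot: [3.141, 0.0, 2.798]
ft_force: [1.0, -0.0, -0.4]
opening: 0.225
grip_force: 30.0
```

Emit:
{"name": "step_arm", "arguments": {"plan": [[[0, 0, 40, 0, -0.8], [0, 0, 75, 0, -0.8], [0, 0, 85, 0, -0.8], [0, 0, 92, 0, -0.8], [0, 0, 97, 0, -0.8], [0, 0, 100, 0, -0.8], [0, 0, 101, 0, -0.8], [0, 0, 101, 0, -0.8]]]}}

```text
t: 14.47
eef_pos: [436.1, -2.4, 80.8]
tcp_rot: [3.141, 0.002, 2.798]
ft_force: [-0.7, 2.7, 7.5]
opening: 0.225
grip_force: 30.0
```

Emit:
{"name": "step_arm", "arguments": {"plan": [[[0, 0, 0, 0, 0.2], [0, 0, 0, 0, 0.2], [0, 0, 0, 0, 0.2], [0, 0, -40, 0, 0.2], [0, 0, -80, 0, 0.2], [0, 0, -101, 0, 0.2], [0, 0, -101, 0, 0.2]]]}}

```text
t: 15.05
eef_pos: [437.3, -3.1, 184.7]
tcp_rot: [3.14, 0.007, 2.798]
ft_force: [0.4, 0.7, -0.2]
opening: 0.592
grip_force: 0.0
```

Emit:
{"name": "step_arm", "arguments": {"plan": [[[-40, -9, 0, 0, 0.2], [-80, -18, 0, 0, 0.2], [-115, -26, 0, 0, 0.2], [-138, -32, 0, 0, 0.2], [-138, -32, 0, 0, 0.2], [-138, -32, 0, 0, 0.2], [-138, -32, 0, 0, 0.2]]]}}

```text
t: 15.63
eef_pos: [553.7, -79.2, 179.9]
tcp_rot: [3.142, -0.002, 2.798]
ft_force: [-0.4, 0.6, -0.9]
opening: 0.601
grip_force: 0.0
```

```bash
python3 - <<'E'
from h import *
im,cal=wl('pics/w8.png')
g=wproj((555,-79,19),cal);print(g)
e,p,d=disc(im,cal,g,19);print(e,p,d);print("C lid",disc(im,cal,wproj((434.5,-3,75),cal)))
i7,c7=ld('pics/w7.png');q,ax=hole(i7,(514,43),18);print("A",q,ax,onz("wrist",q,66,c7))
print(delta((p[0],p[1],25)))
E
```

```text
(np.float64(329.75322754851436), np.float64(222.16629901758378))
((329.2699279785156, 222.0665740966797), (50.91579055786133, 51.04507064819336), 46.62916564941406) [554.76452661 -79.38356593  19.        ] 46.58961877580067
C lid (((371.47137451171875, 59.30289840698242), (70.73263549804688, 75.71744537353516), 103.17533874511719), array([438.448404 ,  -4.6277204,  75.       ]), np.float64(57.509248708685284))Traceback (most recent call last):
  File "<stdin>", line 5, in <module>
  File "h.py", line 48, in hole
    e=cv2.fitEllipse(cv2.convexHull(c));return (e[0][0]+u-r,e[0][1]+v-r),e[1]
cv2.error: OpenCV(4.12.0) /io/opencv/modules/imgproc/src/shapedescr.cpp:361: error: (-201:Incorrect size of input array) There should be at least 5 points to fit the ellipse in function 'fitEllipseNoDirect'
```

View pics/w8.png

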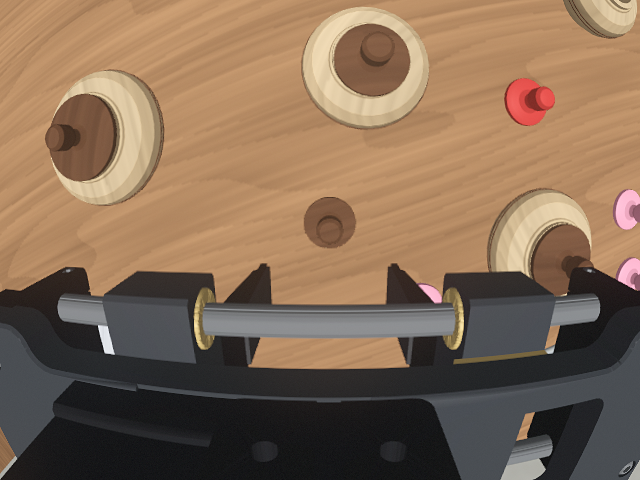

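The medium lid is on C at (371,59), the large on B and the largest on D. The parked small lid is at (329,222), world (554.8,-79.4). I grasp it.

Emit:
{"name": "step_arm", "arguments": {"plan": [[[-1, 0, 40, 0, 0.2], [-1, 0, 80, 0, 0.2], [-1, 0, 120, 0, 0.2], [-1, 0, 145, 0, 0.2], [-1, 0, 155, 0, 0.2], [-1, 0, 155, 0, 0.2], [-1, 0, 155, 0, -0.8], [-1, 0, 155, 0, -0.8]]]}}

```text
t: 16.35
eef_pos: [556.3, -79.9, 27.4]
tcp_rot: [3.141, 0.003, 2.798]
ft_force: [-0.1, 0.3, -0.5]
opening: 0.513
grip_force: 0.0
```

Emit:
{"name": "step_arm", "arguments": {"plan": [[[0, 0, 0, 0, -0.8], [0, 0, 0, 0, -0.8], [0, 0, 0, 0, -0.8], [0, 0, 0, 0, -0.8], [0, 0, 0, 0, -0.8]]]}}

```text
t: 16.77
eef_pos: [555.8, -80.0, 26.1]
tcp_rot: [3.141, 0.001, 2.798]
ft_force: [-0.1, 0.8, 4.3]
opening: 0.223
grip_force: 30.0
```

Emit:
{"name": "step_arm", "arguments": {"plan": [[[0, 0, -40, 0, -0.8], [0, 0, -80, 0, -0.8], [0, 0, -120, 0, -0.8], [0, 0, -155, 0, -0.8], [0, 0, -155, 0, -0.8], [0, 0, -155, 0, -0.8]]]}}

```text
t: 17.27
eef_pos: [556.1, -80.1, 182.4]
tcp_rot: [3.141, 0.004, 2.798]
ft_force: [0.1, 0.5, -1.7]
opening: 0.221
grip_force: 30.0
```

```bash
python3 - <<'E'
from h import *
im,cal=ld('pics/w7.png')
for t in(.6,.65,.7,.75):
    try: q,ax=hole(im,(514,45),20,t);print(t,q,ax,onz("wrist",q,66,cal))
    except Exception as e: print(t,"x")
print(delta((410.5,285,180)))
E
```

```text
0.6 x
0.65 (514.4012660980225, 44.10959243774414) (32.70831298828125, 42.23146057128906) [410.84317491 284.53078536  66.        ]
0.7 (514.3885650634766, 44.129594802856445) (32.80072021484375, 42.41923904418945) [410.85781267 284.51088695  66.        ]
0.75 (514.4466037750244, 44.10611534118652) (33.096622467041016, 42.54249954223633) [410.84828735 284.57685476  66.        ]
(array([260.1, 294.6,   1.5]), array([556.1, -80.1, 182.4]), 17.27)
```

Emit:
{"name": "step_arm", "arguments": {"plan": [[[31, 26, 0, 0, -0.8], [62, 52, 0, 0, -0.8], [93, 78, 0, 0, -0.8], [124, 104, 0, 0, -0.8], [155, 130, 0, 0, -0.8], [186, 156, 0, 0, -0.8], [210, 176, 0, 0, -0.8], [220, 185, 0, 0, -0.8]]]}}

```text
t: 17.93
eef_pos: [407.8, 170.6, 179.3]
tcp_rot: [-3.14, -0.003, 2.8]
ft_force: [0.7, -0.4, -0.5]
opening: 0.223
grip_force: 30.0
```

Emit:
{"name": "step_arm", "arguments": {"plan": [[[0, 0, 0, 0, -0.8], [0, 0, 0, 0, -0.8], [0, 0, 0, 0, -0.8]]]}}

```text
t: 18.18
eef_pos: [410.9, 167.9, 179.9]
tcp_rot: [-3.141, -0.001, 2.798]
ft_force: [0.3, 0.0, -0.6]
opening: 0.225
grip_force: 30.0
```

```bash
python3 - <<'E'
from h import *
im,cal=wl('pics/w9.png');g=wproj((410.8,284.5,66),cal);p,ax=hole(im,g,22,.7);P=onz("wrist",p,66,cal);print(g,p,ax,P)
i7,c7=ld('pics/w7.png');q,_=hole(i7,(514,45),20,.7);print(cross([ray("wrist",p,cal),ray("wrist",q,c7)]))
print(delta((P[0],P[1],80)))
E
```

```text
(np.float64(465.73662348674793), np.float64(184.71717866782797)) (466.00311279296875, 184.65392303466797) (40.265846252441406, 43.48215103149414) [410.82220028 284.7381069   66.        ]
(array([410.84822599, 284.794708  ,  65.6529656 ]), np.float64(0.07062640718572258))
(array([ 39.7, 110.1, 100. ]), array([411.1, 167.7, 180. ]), 18.23)
```

A's mouth is at (466,185), and two views give (410.8,284.8,65.7). I place the lid.

Emit:
{"name": "step_arm", "arguments": {"plan": [[[13, 37, 0, 0, -0.8], [26, 74, 0, 0, -0.8], [39, 110, 0, 0, -0.8], [39, 110, 0, 0, -0.8], [39, 110, 0, 0, -0.8], [39, 110, 0, 0, -0.8]]]}}

```text
t: 18.73
eef_pos: [411.3, 284.2, 180.1]
tcp_rot: [-3.141, -0.001, 2.797]
ft_force: [-0.1, -0.7, -0.8]
opening: 0.227
grip_force: 30.0
```

Emit:
{"name": "step_arm", "arguments": {"plan": [[[0, 0, 40, 0, -0.8], [0, 0, 75, 0, -0.8], [0, 0, 85, 0, -0.8], [0, 0, 92, 0, -0.8], [0, 0, 97, 0, -0.8], [0, 0, 99, 0, -0.8], [0, 0, 100, 0, -0.8], [0, 0, 100, 0, -0.8]]]}}

```text
t: 19.4
eef_pos: [411.8, 285.0, 82.2]
tcp_rot: [3.14, 0.002, 2.798]
ft_force: [-0.4, -3.6, 4.4]
opening: 0.224
grip_force: 30.0
```

Seated, with light contact. I release, rise and move off toward the left for a clear final check.

Emit:
{"name": "step_arm", "arguments": {"plan": [[[0, 0, 0, 0, 0.2], [0, 0, 0, 0, 0.2], [0, 0, 0, 0, 0.2], [0, 0, -40, 0, 0.2], [0, 0, -80, 0, 0.2], [0, 0, -120, 0, 0.2], [0, 0, -160, 0, 0.2], [0, 0, -160, 0, 0.2]]]}}

```text
t: 20.07
eef_pos: [413.1, 286.3, 248.0]
tcp_rot: [3.133, 0.008, 2.798]
ft_force: [1.0, 0.4, -0.6]
opening: 0.601
grip_force: 0.0
```

Emit:
{"name": "step_arm", "arguments": {"plan": [[[0, 41, 0, 0, 1], [0, 82, 0, 0, 1], [0, 123, 0, 0, 1], [0, 164, 0, 0, 1], [0, 200, 0, 0, 1], [0, 230, 0, 0, 1], [0, 230, 0, 0, 1], [0, 230, 0, 0, 1]]]}}

```text
t: 20.73
eef_pos: [488.4, 502.6, 239.7]
tcp_rot: [-3.141, -0.0, 2.799]
ft_force: [0.5, 1.0, -0.2]
opening: 0.996
grip_force: 0.0
```

```bash
python3 - <<'E'
from h import *
a={n:env.read_camera(n) for n in("top","side")}
for n in a: cv2.imwrite(f"pics/{n}9.png",a[n])
t=a["top"][120:380,110:540];s=a["side"][170:430,130:450]
cv2.imwrite("pics/f9.png",np.hstack([cv2.resize(x,None,fx=f,fy=f,interpolation=cv2.INTER_CUBIC) for x,f in((t,1.05),(s,1.05))]))
for n,y,x in(("A",0,0),): pass
a1=[cv2.resize(a["side"][y-35:y+35,x-40:x+40],None,fx=5,fy=4.28,interpolation=cv2.INTER_CUBIC) for x,y in((173,210),(299,210),(248,280),(306,375))]
cv2.imwrite("pics/g9.png",np.vstack([np.hstack(a1[:2]),np.hstack(a1[2:])]))
E
```

```text
(no output)
```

View pics/f9.png

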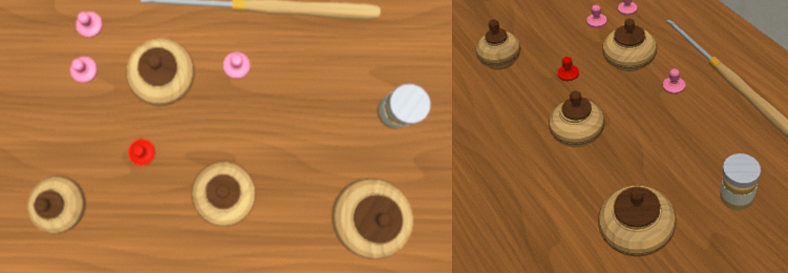

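View pics/g9.png

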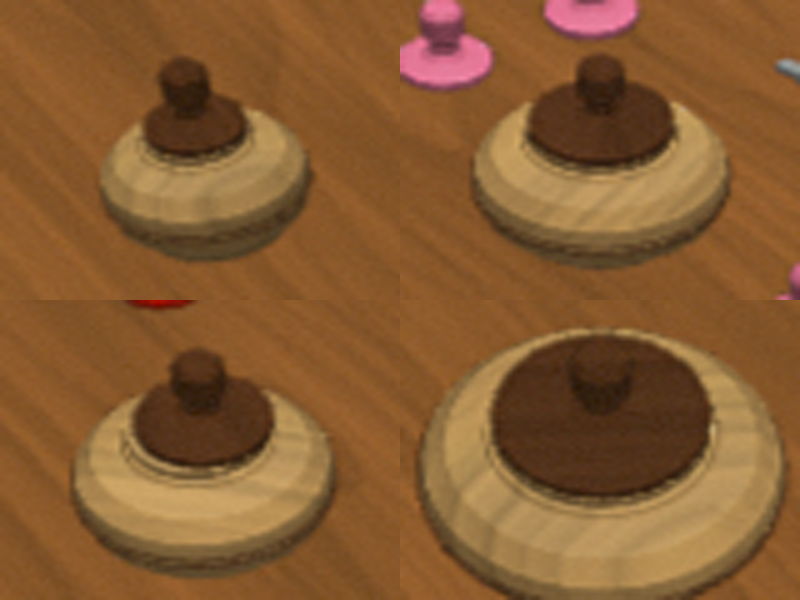

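All four lids sit level on their own rims. The medium lid on C is a little off-centre, within the mouth's play; the fingers were at the seated height when it went down. I hand in.

```bash
python3 -c "
from cell import env
print(env.job_done())"
```

```text
the job is handed in; nothing more can be done
None
```

All four lids are on their own boxes and lying flat, and the job is handed in after about 21 s of robot time; the medium lid sits 2–3 mm off-centre in its mouth.

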